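# Top a cradle of cheese logs and set its gate

### The arm

A 7-joint arm with a two-finger parallel gripper is mounted at the origin on the work surface. World frame = base frame: x ahead of the robot, y to its left, z up, the work surface at z = 0. Lengths are in m, angles in degrees, forces in N, time in s.
With the tool pointing down it reaches from about 0.425 to 0.875 m from the base axis. Payload 4.7 kg.
Tool frame: the origin (TCP) lies midway between the tips of the shut fingers; the grasp point (between the pads) lies 19 mm behind it; z points along the fingers, y is the direction in which the jaws open and shut (so a half turn about z gives the same grasp; the last joint's range is limited). The gripper opens to 87 mm and grips with 3 to 60 N. Pads are 19 mm wide; open, the fingers measure 117 mm over their backs; the gripper's body (75 mm by 190 mm) begins 51 mm behind the grasp point.
Start: joints at [65.724, 18.392, -4.016, 83.108, 1.295, 78.541, -3.26], TCP at [0.276, -0.589, 0.223] pointing down, gripper open.
Joint ranges: [-163.93, 163.93], [-17.29, 119.83], [-79.2, 71.16], [3.27, 140.29], [-89.18, 269.18], [5.43, 117.66], [-154.24, 154.24]. Speed limits (degrees/s): [147.25, 147.25, 180, 180, 180, 180, 180].

### API

Orientations are given as [roll, pitch, yaw] about the fixed x, y, z axes, in that order (R = Rz(yaw) Ry(pitch) Rx(roll)).
In Python, from cell import env gives the robot as it stands. The module is installed in compiled form; this text tells all that it offers.
- The arm moves only by the tool servo_tool, never from a script. Its argument "plan" is a list of rows, each a list of 3 entries, a list of its own where there are three numbers: the opening, from 0 (shut) to 1 (fully open), then the shift along the tool's x, y, z in cm, then the turn, a rotation vector about the tool's x, y, z in degrees. A call has 1 to 20 rows; each row shifts and turns the pose as measured when the row begins, along the tool's axes as they then stand; what a row does not reach is not made up. A row lasts 1/12 s, in which the tool goes at most 41.7 mm and 7.16 degrees, less where a joint would pass 70% of its speed; a pose out of reach is approached as far as the arm can. A call is refused whole if a number of a shift passes 4.17 or a number of a turn 7.16, either way. A call with a gripper value outside its range is refused whole. The fingers move at their own pace and stop on an object; "force" is the grip in N (left out, the last holds). Time passes only in rows, so rows that do not move let the fingers close. It gives the time, the measured TCP pose, the force and the opening at its end, in the units of the state.
- env.get_obs(): the state, without advancing time (a new reading comes with each control period).
- env.read_camera(name): name is "scene" or "top"; returns a dict with "image" (400x640x3 uint8, blue, green, red), "fx", "fy", "cx", "cy" (pixels), "rvec" (rotation vector, rad) and "tvec" (3), from world to camera coordinates, as OpenCV has them. Camera axes: x right, y down, z forward; pixel columns grow to the right and rows downward; lengths in m; the calibration is good to about 2 mm. A picture is of the moment at which its call begins. There is no depth.
- env.sign_off(): hands the job in, once; it reports no verdict.
The state is a dict: "time_s": time; "qpos": joint angles; "joint_velocities": joint speeds; "effort": joint torques, N m; "tool_pos": TCP position; "tool_rot": TCP orientation; "force": force on the tool from outside, world axes, zero at the start; "wrist_torque": the same for the moment, N m; "grip_width": finger opening in m.
Only numpy, scipy, OpenCV 4.12 (cv2) and the standard library are available. Lean on these libraries where they do the work, as an engineer would, in place of code of your own. Each camera call takes 0.05 s, during which the arm holds its last target. There are 200 camera calls.

### The job

Gently lay the yellow cheese log in the gap on top of the two ivory logs in the cradle, lined up with them, and let go of it. Then turn the cradle's black thumbscrew clockwise until it seats, back it off a quarter turn so that the gate does not press on the rinds, and finish while still holding the thumbscrew there in the gripper. Leave the two ivory logs in their grooves, do not drop the yellow log, and leave the two small cheeses and the brush alone.

Things in the scene. Friction and masses are not known exactly. Their poses are not given: they have to be found in the camera images.
- log_top: yellow cheese log, a plain cylinder 50 mm in diameter and 110 mm long, about 0.22 kg; origin at its middle on the axis, own x axis along its length. It starts lying in the rods of the white feed tray, its axis 34 mm above the table
- log_near: ivory cheese log, a plain cylinder 50 mm in diameter and 110 mm long, about 0.22 kg; origin at its middle on the axis, own x axis along its length. It lies in the cradle's groove on the cradle's -x side, axis 34 mm above the table
- log_far: ivory cheese log, a plain cylinder 50 mm in diameter and 110 mm long, about 0.22 kg; origin at its middle on the axis, own x axis along its length. It lies in the cradle's groove on the cradle's +x side, axis 34 mm above the table, 56 mm from the other one
- feed_tray: white tray 150 x 64 mm, fixed to the table, with two thin steel rods (6 mm) along its x axis, 34 mm apart, tops 15 mm high, in which the yellow log lies along the tray's x axis; 12 mm high stops at both ends. Origin on the table under its middle
- cradle: metal cradle fixed to the table, 116 mm wide (its x), 236 mm long (its y). Origin on the table below the middle of the log stack. Logs lie along its y axis in two grooves of steel rods at x = -28 and +28 mm. At its -y end is a fixed end stop 47 mm high, inner face at y = -59 mm; beyond the logs' +y ends are the blue gate and the white box of the thumbscrew
- gate_face (a point): top edge of the inner face of the blue gate, a plate 100 mm wide and 6 mm thick, top 82 mm above the table. It stands at cradle y = +67 mm at screw angle 0 and comes 3.5 mm nearer to the logs per radian of tightening, to y = +57 mm when seated: it just clears log ends that are lined up (55 mm) and pushes a log that sticks out back into line
- saddle (a point): the point where the middle of the yellow log belongs: 75.7 mm above the table, 41.4 mm above the axes of the two ivory logs, midway between them; axes as the cradle's (its y along the logs)
- thumbscrew (a point): black wing of the thumbscrew: an upright bar 44 mm long (own x), 13 mm thick (own y, grip it across this), 32 mm high, white mark on top towards +x. Origin at the bar's middle on the vertical screw axis, 85 mm above the table. It stands on a black collar 32 mm across, on a white box 60 mm high at cradle y = +140 mm. Turns easily, stays where it is left
- screw (a joint): angle of the thumbscrew in rad; grows as it is turned clockwise seen from above (tightened). It starts between 0 and 1.0 and seats against a hard stop at 2.8; a quarter turn back from there is 1.23. The wing's x axis lies along the cradle's x axis at 0
- wheel_white: small white round cheese, 72 mm across, 42 mm high; bystander; origin under its middle
- wheel_yellow: small yellow round cheese, 72 mm across, 42 mm high; bystander; origin under its middle
- brush: rind brush, about 200 mm long, lying on the table; bystander
There are look-alikes about, which are no part of the job. What is shaped like the log_near but green, purple or red is not meant.

How it is judged (in metres and radians):
On the way, in this order (a step that is already met when the one before it is completed fails the run):
1. the yellow log lies in the gap on the two ivory logs, lined up with them, and is let go (x of log_top in the frame of saddle between -0.007 and 0.007 m and y of log_top in the frame of saddle between -0.014 and 0.012 m and z of log_top in the frame of saddle between -0.005 and 0.005 m and angle between the x axis of log_top and the y axis of cradle, either way round below 0.12 rad and linear speed of log_top below 0.03 m/s and contact force between each of the arm, the fingers and log_top below 0.1 N), for 0.2 s.
2. the thumbscrew is turned clockwise until it seats (value of joint screw above 2.7 rad), for 0.05 s.
At the end, for the whole second after the job is handed in: Yellow log untouched in the gap on the ivory logs (7 mm across, 12 mm along, 5 mm in height, 7 degrees), ivory logs in their grooves, thumbscrew still, a quarter turn (within 15 degrees) back from its seat after seating, gripped with over 3 N (all of step 1 and x of log_near in the frame of cradle between -0.034 and -0.022 m and z of each of log_near, log_far in the frame of cradle below 0.042 m and x of log_far in the frame of cradle between 0.022 and 0.034 m and value of joint screw between 0.969 and 1.489 rad and velocity of joint screw between -0.1 and 0.1 rad/s and contact force between the fingers and screw above 3 N); the arm keeps its last pose, push and grip.
It fails at once if the yellow log is dropped or thrown (faster than 0.5 m/s out of the gripper) (linear speed of log_top above 0.5 m/s and contact force between the fingers and log_top below 0.05 N).
It fails at once if an ivory log is lifted or pushed out of its groove (distance of any of log_near, log_far from where it was at the start of the episode above 0.015 m).
It fails at once if a bystander (small cheese, brush) is moved by more than 15 mm (distance of any of wheel_white, wheel_yellow, brush from where it was at the start of the episode above 0.015 m).
It also fails if it takes over 54 s, if anything falls off the work surface, if the arm or the gripper's body presses on something with over 40 N, if the wrist force passes 120 N, or if a joint passes its speed limit or range.

## Working session

There is one attempt and no reset: what is moved stays moved. The work goes in short steps, Python scripts to look and compute and a tool call to move; the robot and the scene stay as the last step left them, time stands still between calls to the robot, and variables do not carry over. Pictures are saved under pics/ and viewed, about 8 in all and at most 12, crops included, and the job is handed in when it is done.

Besides the shell and the picture viewer there is one more tool, called after "Emit:" as name(argument=value, ...) on one line, values as JSON. servo_tool: Moves the arm, as the interface text tells. Its arguments: {"type":"object","properties":{"plan":{"type":"array"},"force":{"type":"number"}},"required":["plan"]}

```bash
mkdir -p pics; python3 - <<'E'
from cell import env
import cv2
o=env.get_obs();print(o)
for n in("scene","top"):
    c=env.read_camera(n);cv2.imwrite(f"pics/{n}0.png",c["image"]);print(n,c["fx"],c["fy"],c["cx"],c["cy"],c["rvec"],c["tvec"])
E
```

```text
{'time_s': 0.0, 'qpos': array([65.72339753, 18.44020006, -4.01587696, 83.17529235,  1.2982688 ,
       78.54047397, -3.26152909]), 'joint_velocities': array([-0.07186441,  0.03609684, -0.09402158, -0.07968365,  0.02771258,
       -0.10794101, -0.06202167]), 'effort': array([ 1.48043564e-04, -4.91282880e+01, -4.03704699e-01, -3.12534606e+01,
       -6.39087427e-02,  4.35312814e-02,  2.01410489e-04]), 'tool_pos': array([ 0.27527316, -0.58822032,  0.22144523]), 'tool_rot': array([-1.79889461e+02,  8.84066958e-03,  2.50858206e+01]), 'force': array([ 0.21801522,  0.26062356, -0.63451024]), 'wrist_torque': array([-0.01720023,  0.03453115,  0.0135844 ]), 'grip_width': 0.0870360638453645}
scene 419.4155537771484 419.4155537771484 321.23611610375684 194.07022208724095 [ 0.78304239  2.43386628 -1.27326699] [ 0.45703092 -0.15518182  1.32338243]
top 375.296221870811 375.296221870811 320.41980984228104 203.38483397346846 [ 2.10169815 -2.15946995  0.1910707 ] [0.06264004 0.59341199 0.8517734 ]
```

View pics/scene0.png

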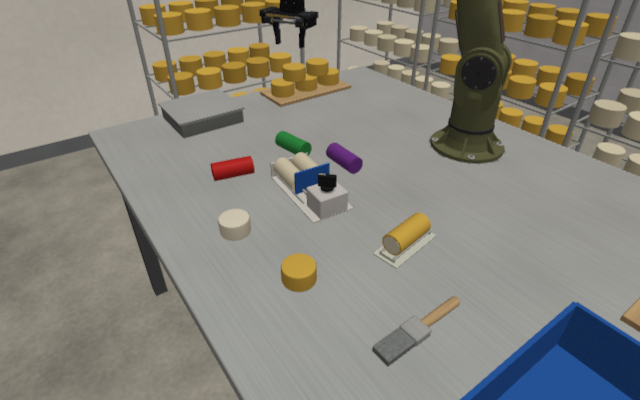

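View pics/top0.png

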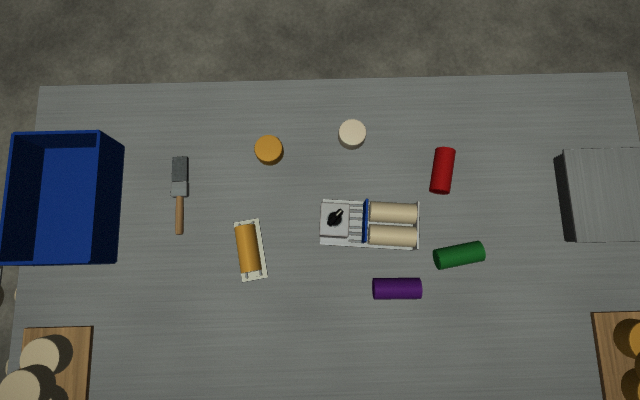

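The top view shows the yellow log at about (248,248) in its tray, the cradle at about (370,224) with two ivory logs, the gate at x≈366 and the wing at about (335,217). I'll enlarge both areas next.

```bash
python3 - <<'E'
import cv2,numpy as np
i=cv2.imread("pics/top0.png")
a=cv2.resize(i[190:260,310:430],None,fx=6,fy=6,interpolation=cv2.INTER_CUBIC)  # 720x420
cv2.imwrite("pics/c1.png",a)
b=cv2.resize(i[210:290,220:280],None,fx=7,fy=7,interpolation=cv2.INTER_CUBIC)
cv2.imwrite("pics/c2.png",b)
E
```

```text
(no output)
```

View pics/c1.png

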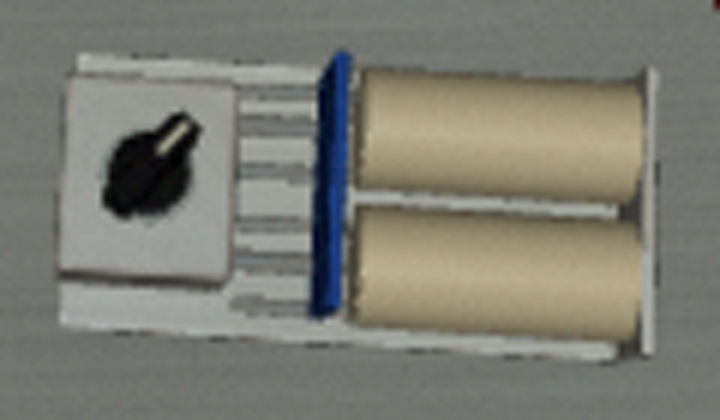

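View pics/c2.png

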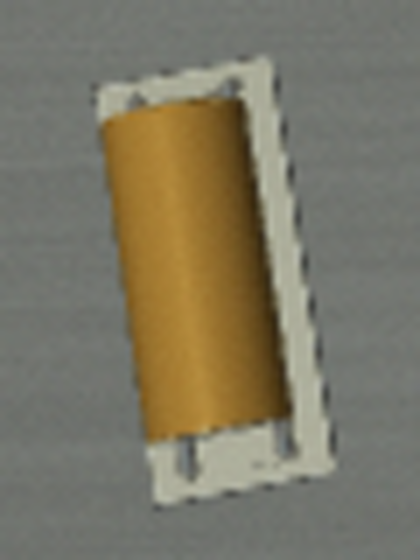

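The crops show the wing's white mark pointing up-right at crop (180,135) and the box top with corners (68,75), (237,85), (230,283), (62,272). Both ivory logs are in their grooves, and the yellow log is clean. Next I'll fit models to these.

```bash
cat > h.py <<'E'
import numpy as np,cv2
from scipy.optimize import minimize,least_squares
from cell import env
def proj(c,P): return cv2.projectPoints(np.float64(P).reshape(-1,3),c["rvec"],c["tvec"],np.array([[c["fx"],0,c["cx"]],[0,c["fy"],c["cy"]],[0,0,1.]]),None)[0][:,0]
def unproj(c,uv,z):
    R=cv2.Rodrigues(c["rvec"])[0];C=-R.T@c["tvec"]
    d=R.T@np.array([(uv[0]-c["cx"])/c["fx"],(uv[1]-c["cy"])/c["fy"],1]);return C+d*(z-C[2])/d[2]
def cyl(x,y,yaw,z):
    t=np.linspace(0,2*np.pi,60);a=np.array([np.cos(yaw),np.sin(yaw),0]);n=np.array([-a[1],a[0],0])
    r=.025*(np.cos(t)[:,None]*n+np.sin(t)[:,None]*[0,0,1]);o=np.array([x,y,z])
    return np.vstack([o+r+.055*a,o+r-.055*a])
def fitcyl(c,mask,p0,z,S=8):
    x0,y0,w,h=cv2.boundingRect(mask.astype(np.uint8));x0-=6;y0-=6;w+=12;h+=12
    M=mask[y0:y0+h,x0:x0+w].astype(float)
    def cost(p):
        q=((proj(c,cyl(*p,z))-[x0-.5,y0-.5])*S)   # pixel i spans i-.5..i+.5
        im=np.zeros((h*S,w*S),np.uint8);cv2.fillConvexPoly(im,cv2.convexHull(np.round(q).astype(np.int32)),1)
        return np.abs(cv2.resize(im.astype(float),(w,h),interpolation=cv2.INTER_AREA)-M).sum()
    r=min((minimize(cost,p0+d,method="Nelder-Mead",options=dict(initial_simplex=p0+d+np.array([[0,0,0],[.012,0,0],[0,.012,0],[0,0,.15]]))) for d in (np.zeros(3),np.array([.004,-.004,.05]))),key=lambda r:r.fun)
    return r.x,r.fun,M.sum()
def hsvmask(im,lo,hi,box):
    m=cv2.inRange(cv2.cvtColor(im,cv2.COLOR_BGR2HSV),lo,hi)>0;k=np.zeros_like(m);x0,y0,x1,y1=box;k[y0:y1,x0:x1]=1
    m&=k;n,l,s,_=cv2.connectedComponentsWithStats(m.astype(np.uint8));return l==1+np.argmax(s[1:,4])
E
python3 - <<'E'
from h import *
c=env.read_camera("top");im=c["image"]
m=hsvmask(im,(8,120,40),(30,255,255),(225,210,280,290))
p=unproj(c,(248,248),.034);print(p)
print("yellow",fitcyl(c,m,np.array([p[0],p[1],0.1]),.034))
L=[]
for box,uv in (((366,198,420,225),(393,212)),((366,223,420,250),(393,236))):
    m=hsvmask(im,(8,35,50),(35,150,255),box);p=unproj(c,uv,.034)
    r=fitcyl(c,m,np.array([p[0],p[1],np.pi/2]),.034);L.append(r[0]);print("ivory",r)
print("dist",np.linalg.norm(L[0][:2]-L[1][:2]))
bx=[unproj(c,(310+u/6-.42,190+v/6-.42),.06) for u,v in((68,75),(237,85),(230,283),(62,272))]
print("box",np.round(bx,4).tolist(),np.mean(bx,0))
for u,v in((190,123),(112,203)):print("wing",unproj(c,(310+u/6-.42,190+v/6-.42),.101))
g=[unproj(c,(310+u/6-.42,190+v/6-.42),.082) for u,v in((348,55),(337,315))];print("gate",g)
g=[unproj(c,(310+u/6-.42,190+v/6-.42),.047) for u,v in((648,68),(644,352))];print("stop",g)
R=cv2.Rodrigues(c["rvec"])[0];print("cam",-R.T@c["tvec"])
E
```

```text
[0.49381319 0.22367057 0.034     ]
yellow (array([0.49400884, 0.22515654, 0.15577118]), np.float64(59.84375), np.float64(950.0))
ivory (array([ 0.57142052, -0.12876247,  1.48386331]), np.float64(35.703125), np.float64(971.0))
ivory (array([ 0.51578104, -0.12320737,  1.48582676]), np.float64(34.109375), np.float64(993.0))
dist 0.055916109376039955
box [[0.5967, 0.0453, 0.06], [0.5908, -0.0218, 0.06], [0.5121, -0.0159, 0.06], [0.5182, 0.0498, 0.06]] [0.55445758 0.01435431 0.06      ]
wing [ 5.69531164e-01 -4.78407341e-05  1.01000000e-01]
wing [0.53989154 0.03039115 0.101     ]
gate [array([ 0.59762976, -0.06363624,  0.082     ]), array([ 0.49696726, -0.05448703,  0.082     ])]
stop [array([ 0.59554527, -0.18934533,  0.047     ]), array([ 0.4815397 , -0.17948623,  0.047     ])]
cam [0.43675166 0.05137204 0.94243747]
```

Emit:
servo_tool(plan=[[1, [2.9, -2.2, 0], [0, 0, 0]], [1, [2.9, -2.2, 0], [0, 0, 0]], [1, [2.9, -2.2, 0], [0, 0, 0]], [1, [2.9, -2.2, 0], [0, 0, 0]], [1, [2.9, -2.2, 0], [0, 0, 0]], [1, [2.9, -2.2, 0], [0, 0, 0]], [1, [2.9, -2.2, 0], [0, 0, 0]], [1, [2.9, -2.2, 0], [0, 0, 0]], [1, [2.9, -2.2, 0], [0, 0, 0]], [1, [2.9, -2.2, 0], [0, 0, 0]], [1, [2.9, -2.2, 0], [0, 0, 0]], [1, [2.9, -2.2, 0], [0, 0, 0]], [1, [0, 0, 0], [0, 0, 5.4]], [1, [0, 0, 0], [0, 0, 5.4]], [1, [0, 0, 0], [0, 0, 5.4]]], force=20)

```text
time_s: 1.4
tool_pos: [0.4841, -0.1816, 0.2148]
tool_rot: [-179.7, 0.4, 8.2]
force: [-0.6, 0.9, 0.2]
grip_width: 0.0868
```

Emit:
servo_tool(plan=[[1, [0.57, -3.35, 0.6], [0, 0, 0]], [1, [0.57, -3.35, 0.6], [0, 0, 0]], [1, [0.57, -3.35, 0.6], [0, 0, 0]], [1, [0.57, -3.35, 0.6], [0, 0, 0]], [1, [0.57, -3.35, 0.6], [0, 0, 0]], [1, [0.57, -3.35, 0.6], [0, 0, 0]], [1, [0.57, -3.35, 0.6], [0, 0, 0]], [1, [0.57, -3.35, 0.6], [0, 0, 0]], [1, [0.57, -3.35, 0.6], [0, 0, 0]], [1, [0.57, -3.35, 0.6], [0, 0, 0]], [1, [0.57, -3.35, 0.6], [0, 0, 0]], [1, [0.57, -3.35, 0.6], [0, 0, 0]], [1, [0, 0, 0], [0, 0, 0]], [1, [0, 0, 0], [0, 0, 0]]])

```text
time_s: 2.57
tool_pos: [0.4945, 0.2424, 0.1381]
tool_rot: [-179.8, 0.5, 7.6]
force: [0.2, -1.2, -0.3]
grip_width: 0.0872
```

```bash
cat > go.py <<'E'
import sys,numpy as np
from scipy.spatial.transform import Rotation as R
from h import env
# go.py x y z yaw : tool-frame shift (cm) and rotvec (deg) to a tool-down world pose
t=np.array(list(map(float,sys.argv[1:])));o=env.get_obs()
A=R.from_euler("xyz",o["tool_rot"],degrees=True);B=R.from_euler("xyz",[180,0,t[3]],degrees=True)
print(o["time_s"],o["tool_pos"].round(4),o["tool_rot"].round(2),"w",o["grip_width"].round(4),"F",o["force"].round(1),"j7",o["qpos"][6].round(1))
print("shift cm",(A.inv().apply(t[:3]-o["tool_pos"])*100).round(2),"turn",np.degrees((A.inv()*B).as_rotvec()).round(2))
E
python3 go.py .494 .225 .022 8.9
```

```text
Traceback (most recent call last):
  File "go.py", line 7, in <module>
    print(o["time_s"],o["tool_pos"].round(4),o["tool_rot"].round(2),"w",o["grip_width"].round(4),"F",o["force"].round(1),"j7",o["qpos"][6].round(1))
                                                                        ^^^^^^^^^^^^^^^^^^^^^
AttributeError: 'float' object has no attribute 'round'
```

```bash
sed -i 's/o\["grip_width"\].round(4)/round(o["grip_width"],4)/' go.py; python3 go.py .494 .225 .022 8.9; python3 -c "
from h import *
cv2.imwrite('pics/s1.png',cv2.resize(env.read_camera('scene')['image'][150:300,300:500],None,fx=3,fy=3))"
```

```text
2.5667 [0.4945 0.2424 0.1381] [-179.75    0.46    7.57] w 0.0872 F [ 0.2 -1.2 -0.3] j7 -119.1
shift cm [-0.19  1.76 11.6 ] turn [-0.25  0.46 -1.34]
```

View pics/s1.png

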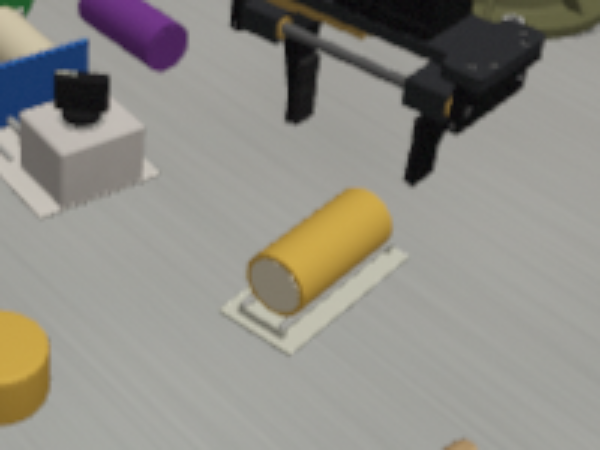

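The scene view shows the open gripper hovering above and behind the yellow log (log at crop (320,250)), which is clear all round. I'll correct and descend.

Emit:
servo_tool(plan=[[1, [-0.1, 1.0, 1.0], [-0.2, 0.4, -1.0]], [1, [-0.1, 0.8, 1.5], [0, 0, -0.3]], [1, [0, 0, 2.0], [0, 0, 0]], [1, [0, 0, 2.0], [0, 0, 0]], [1, [0, 0, 1.5], [0, 0, 0]], [1, [0, 0, 0], [0, 0, 0]]])

```text
time_s: 3.12
tool_pos: [0.4978, 0.2161, 0.0572]
tool_rot: [179.8, -0.2, 8.4]
force: [-0.4, -0.3, -0.8]
grip_width: 0.0872
```

```bash
python3 go.py .494 .225 .022 8.9
```

```text
3.1167 [0.4978 0.2161 0.0572] [179.83  -0.22   8.37] w 0.0872 F [-0.4 -0.3 -0.8] j7 -119.1
shift cm [-0.26 -0.94  3.51] turn [ 0.17 -0.22 -0.53]
```

Emit:
servo_tool(plan=[[1, [-0.2, -0.7, 0.5], [0, 0, -0.4]], [1, [0, 0, 1.0], [0, 0, 0]], [1, [0, 0, 0.8], [0, 0, 0]], [1, [0, 0, 0], [0, 0, 0]], [1, [0, 0, 0], [0, 0, 0]]])

```text
time_s: 3.53
tool_pos: [0.4969, 0.2203, 0.0345]
tool_rot: [179.7, -0.4, 8.5]
force: [0.7, 0.1, -0.4]
grip_width: 0.0869
```

```bash
python3 go.py .494 .225 .022 8.9
```

```text
3.5333 [0.4969 0.2203 0.0345] [179.75  -0.4    8.51] w 0.0869 F [ 0.7  0.1 -0.4] j7 -120.9
shift cm [-0.22 -0.52  1.24] turn [ 0.25 -0.39 -0.4 ]
```

Emit:
servo_tool(plan=[[1, [-0.2, -0.5, 0.6], [0.2, -0.4, -0.4]], [1, [0, 0, 0.6], [0, 0, 0]], [1, [0, 0, 0], [0, 0, 0]], [1, [0, 0, 0], [0, 0, 0]], [1, [0, 0, 0], [0, 0, 0]]])

```text
time_s: 3.95
tool_pos: [0.4948, 0.2264, 0.0224]
tool_rot: [-180.0, -0.1, 9.0]
force: [0.1, 1.4, 0.1]
grip_width: 0.0869
```

```bash
python3 go.py .494 .225 .022 8.9
```

```text
3.95 [0.4948 0.2264 0.0224] [-1.7999e+02 -7.0000e-02  9.0000e+00] w 0.0869 F [0.1 1.4 0.1] j7 -121.4
shift cm [-0.1   0.13  0.04] turn [-0.01 -0.07  0.1 ]
```

Emit:
servo_tool(plan=[[0, [0, 0, 0], [0, 0, 0]], [0, [0, 0, 0], [0, 0, 0]], [0, [0, 0, 0], [0, 0, 0]], [0, [0, 0, 0], [0, 0, 0]], [0, [0, 0, 0], [0, 0, 0]], [0, [0, 0, 0], [0, 0, 0]], [0, [0, 0, 0], [0, 0, 0]], [0, [0, 0, 0], [0, 0, 0]]], force=25)

```text
time_s: 4.62
tool_pos: [0.4958, 0.2246, 0.0232]
tool_rot: [179.9, -0.1, 8.9]
force: [-0.1, 2.4, -0.6]
grip_width: 0.0496
```

```bash
python3 go.py .494 .225 .022 8.9
```

```text
4.6167 [0.4958 0.2246 0.0232] [ 1.7985e+02 -1.3000e-01  8.9300e+00] w 0.0496 F [-0.1  2.4 -0.6] j7 -121.4
shift cm [-0.17 -0.07  0.12] turn [ 0.15 -0.13  0.03]
```

Emit:
servo_tool(plan=[[0, [0, 0, -1.0], [0, 0, 0]], [0, [0, 0, -2.0], [0, 0, 0]], [0, [0, 0, -2.5], [0, 0, 0]], [0, [0, 0, -2.5], [0, 0, 0]], [0, [0, 0, -2.5], [0, 0, 0]], [0, [0, 0, -2.0], [0, 0, 0]], [0, [0, 0, -1.0], [0, 0, 0]], [0, [0, 0, 0], [0, 0, -3]], [0, [0, 0, 0], [0, 0, -5]], [0, [0, 0, 0], [0, 0, -5]], [0, [0, 0, 0], [0, 0, -5]], [0, [0, 0, 0], [0, 0, -5]], [0, [0, 0, 0], [0, 0, -5]], [0, [0, 0, 0], [0, 0, -5]], [0, [0, 0, 0], [0, 0, -5]], [0, [0, 0, 0], [0, 0, -5]], [0, [0, 0, 0], [0, 0, -5]], [0, [0, 0, 0], [0, 0, -5]], [0, [0, 0, 0], [0, 0, -3]], [0, [0, 0, 0], [0, 0, 0]]])

```text
time_s: 6.28
tool_pos: [0.4858, 0.2282, 0.1627]
tool_rot: [-179.4, 0.3, 68.3]
force: [-0.4, 0.0, -2.1]
grip_width: 0.0492
```

```bash
python3 go.py .5433 -.1255 .16 85
```

```text
6.2833 [0.4858 0.2282 0.1627] [-179.41    0.26   68.26] w 0.0492 F [-0.4  0.  -2.1] j7 -57.6
shift cm [-30.72  18.45   0.22] turn [ -0.63   0.17 -16.74]
```

Emit:
servo_tool(plan=[[0, [-1.2, 0.7, 0], [0, 0, 0]], [0, [-2.5, 1.5, 0], [0, 0, 0]], [0, [-2.5, 1.5, 0], [0, 0, 0]], [0, [-2.5, 1.5, 0], [0, 0, 0]], [0, [-2.5, 1.5, 0], [0, 0, 0]], [0, [-2.5, 1.5, 0], [0, 0, 0]], [0, [-2.5, 1.5, 0], [0, 0, 0]], [0, [-2.5, 1.5, 0], [0, 0, 0]], [0, [-2.5, 1.5, 0], [0, 0, 0]], [0, [-2.5, 1.5, 0], [0, 0, 0]], [0, [-2.5, 1.5, 0], [0, 0, 0]], [0, [-2.0, 1.2, 0], [0, 0, 0]], [0, [-1.2, 0.7, 0], [0, 0, 0]], [0, [0, 0, 0], [0, 0, -4]], [0, [0, 0, 0], [0, 0, -5]], [0, [0, 0, 0], [0, 0, -4]], [0, [0, 0, 0], [0, 0, -3]], [0, [0, 0, 0], [0, 0, 0]], [0, [0, 0, 0], [0, 0, 0]]])

```text
time_s: 7.87
tool_pos: [0.5348, -0.1196, 0.1563]
tool_rot: [-178.8, -0.3, 83.8]
force: [-0.2, -0.4, -1.6]
grip_width: 0.0492
```

```bash
python3 go.py .5433 -.1255 .16 85
```

```text
7.8667 [ 0.5348 -0.1196  0.1563] [-178.84   -0.34   83.75] w 0.0492 F [-0.2 -0.4 -1.6] j7 -3.0
shift cm [-0.49  0.9  -0.39] turn [-1.16 -0.35 -1.24]
```

Emit:
servo_tool(plan=[[0, [-0.3, 0.5, 1.0], [-1.0, -0.3, -1.0]], [0, [-0.2, 0.4, 1.5], [0, 0, 0]], [0, [0, 0, 1.5], [0, 0, 0]], [0, [0, 0, 0.5], [0, 0, 0]], [0, [0, 0, 0], [0, 0, 0]], [0, [0, 0, 0], [0, 0, 0]], [0, [0, 0, 0], [0, 0, 0]]])

```text
time_s: 8.45
tool_pos: [0.5443, -0.1219, 0.1111]
tool_rot: [-180.0, -0.1, 84.4]
force: [-0.4, 0.0, -2.4]
grip_width: 0.0496
```

```bash
python3 go.py .5433 -.1255 .095 85; python3 -c "
from h import *
c=env.read_camera('scene');cv2.imwrite('pics/s2.png',cv2.resize(c['image'][120:230,230:390],None,fx=5,fy=5))"
```

```text
8.45 [ 0.5443 -0.1219  0.1111] [-1.7997e+02 -1.0000e-01  8.4410e+01] w 0.0496 F [-0.4  0.  -2.4] j7 -4.2
shift cm [-0.37 -0.06  1.61] turn [-0.03 -0.1  -0.59]
```

View pics/s2.png

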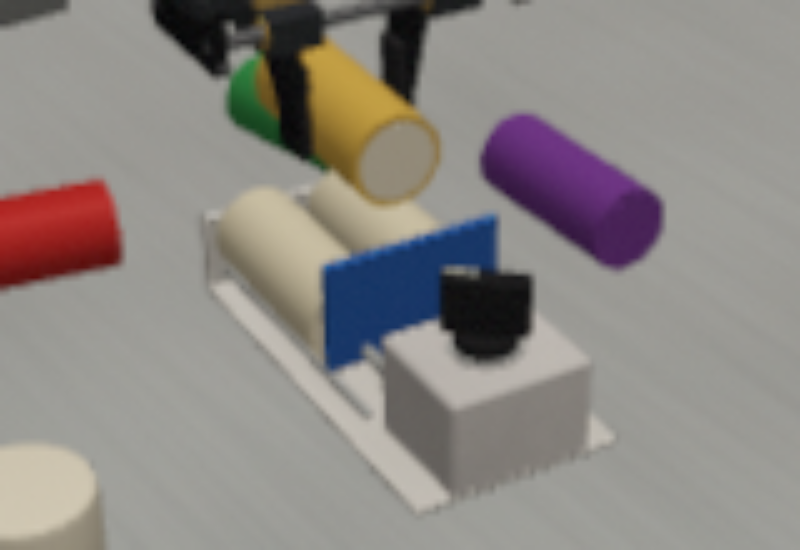

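The log hangs level and parallel above the pair, its end face at crop (399,160), i.e. px (309.7,152), clear above the gate. I'll check that end centre, then go on.

```bash
python3 -c "
from h import *
c=env.read_camera('scene');o=env.get_obs();z=o['tool_pos'][2]+.011
print(unproj(c,(309.4,151.6),z),o['tool_pos'])
print('gate scene',unproj(c,(230+325/5-.4,120+265/5-.4),.082),unproj(c,(230+497/5-.4,120+217/5-.4),.082))
"; python3 go.py .5433 -.1255 .0647 85
```

```text
[ 0.54954016 -0.06845757  0.12244489] [ 0.54454235 -0.12203865  0.11144489]
gate scene [ 0.59829695 -0.0627471   0.082     ] [ 0.50191144 -0.05068952  0.082     ]
8.55 [ 0.5445 -0.122   0.1114] [ 1.7998e+02 -8.0000e-02  8.4420e+01] w 0.0495 F [ 0.3 -0.5 -2.1] j7 -4.2
shift cm [-0.36 -0.09  4.67] turn [ 0.02 -0.08 -0.58]
```

Emit:
servo_tool(plan=[[0, [-0.3, -0.1, 1.0], [0, 0, -0.5]], [0, [0, 0, 1.2], [0, 0, 0]], [0, [0, 0, 1.0], [0, 0, 0]], [0, [0, 0, 0.6], [0, 0, 0]], [0, [0, 0, 0], [0, 0, 0]], [0, [0, 0, 0], [0, 0, 0]], [0, [0, 0, 0], [0, 0, 0]]])

```text
time_s: 9.13
tool_pos: [0.5431, -0.1256, 0.0697]
tool_rot: [180.0, -0.1, 84.9]
force: [-0.5, -0.4, -1.1]
grip_width: 0.0495
```

```bash
python3 go.py .5433 -.1255 .0647 85
```

```text
9.1333 [ 0.5431 -0.1256  0.0697] [ 1.7996e+02 -6.0000e-02  8.4900e+01] w 0.0495 F [-0.5 -0.4 -1.1] j7 -4.9
shift cm [0.01 0.01 0.5 ] turn [ 0.04 -0.06 -0.1 ]
```

Emit:
servo_tool(plan=[[0, [0, 0, 0.2], [0, 0, 0]], [0, [0, 0, 0.15], [0, 0, 0]], [0, [0, 0, 0], [0, 0, 0]], [0, [0, 0, 0], [0, 0, 0]]])

```text
time_s: 9.47
tool_pos: [0.5439, -0.1257, 0.0667]
tool_rot: [179.9, -0.1, 84.9]
force: [0.4, -0.0, -1.9]
grip_width: 0.0494
```

```bash
python3 go.py .5433 -.1255 .0647 85
```

```text
9.4667 [ 0.5439 -0.1257  0.0667] [ 1.7987e+02 -5.0000e-02  8.4900e+01] w 0.0494 F [ 0.4 -0.  -1.9] j7 -5.1
shift cm [ 0.01 -0.06  0.2 ] turn [ 0.13 -0.05 -0.1 ]
```

Emit:
servo_tool(plan=[[0, [0, 0, 0.15], [0, 0, 0]], [0, [0, 0, 0.1], [0, 0, 0]], [0, [0, 0, 0], [0, 0, 0]], [0, [0, 0, 0], [0, 0, 0]]])

```text
time_s: 9.8
tool_pos: [0.5446, -0.1257, 0.0654]
tool_rot: [179.8, -0.0, 84.9]
force: [-0.5, -1.0, -2.5]
grip_width: 0.0494
```

```bash
python3 go.py .5433 -.1255 .0647 85
```

```text
9.8 [ 0.5446 -0.1257  0.0654] [179.8   -0.    84.91] w 0.0494 F [-0.5 -1.  -2.5] j7 -5.2
shift cm [ 0.01 -0.13  0.07] turn [ 0.2  -0.   -0.09]
```

Emit:
servo_tool(plan=[[0, [0, 0, 0.15], [0, 0, 0]], [0, [0, 0, 0.1], [0, 0, 0]], [0, [0, 0, 0], [0, 0, 0]], [0, [0, 0, 0], [0, 0, 0]]])

```text
time_s: 10.13
tool_pos: [0.5449, -0.1258, 0.0657]
tool_rot: [179.8, 0.1, 84.9]
force: [-0.7, -0.1, -1.9]
grip_width: 0.0495
```

```bash
python3 go.py .5433 -.1255 .0647 85
```

```text
10.1333 [ 0.5449 -0.1258  0.0657] [1.7979e+02 1.0000e-01 8.4920e+01] w 0.0495 F [-0.7 -0.1 -1.9] j7 -5.3
shift cm [ 0.01 -0.17  0.1 ] turn [ 0.21  0.1  -0.08]
```

Emit:
servo_tool(plan=[[0, [0, 0.1, 0.2], [0, 0, 0]], [0, [0, 0, 0.1], [0, 0, 0]], [0, [0, 0, 0], [0, 0, 0]], [0, [0, 0, 0], [0, 0, 0]]])

```text
time_s: 10.47
tool_pos: [0.545, -0.1259, 0.0655]
tool_rot: [180.0, 0.2, 84.9]
force: [-0.6, 0.7, 0.1]
grip_width: 0.0495
```

```bash
python3 go.py .5433 -.1255 .0647 85; python3 -c "
from h import *
c=env.read_camera('scene');cv2.imwrite('pics/s3.png',cv2.resize(c['image'][120:230,230:390],None,fx=5,fy=5))"; python3 go.py .5433 -.1255 .0647 85
```

```text
10.4667 [ 0.545  -0.1259  0.0655] [179.97   0.21  84.92] w 0.0495 F [-0.6  0.7  0.1] j7 -5.5
shift cm [ 0.02 -0.17  0.08] turn [ 0.03  0.21 -0.08]
10.5167 [ 0.545  -0.1259  0.0654] [179.97   0.21  84.92] w 0.0494 F [ 0.  -1.7  0.9] j7 -5.5
shift cm [ 0.03 -0.17  0.07] turn [ 0.03  0.21 -0.08]
```

View pics/s3.png

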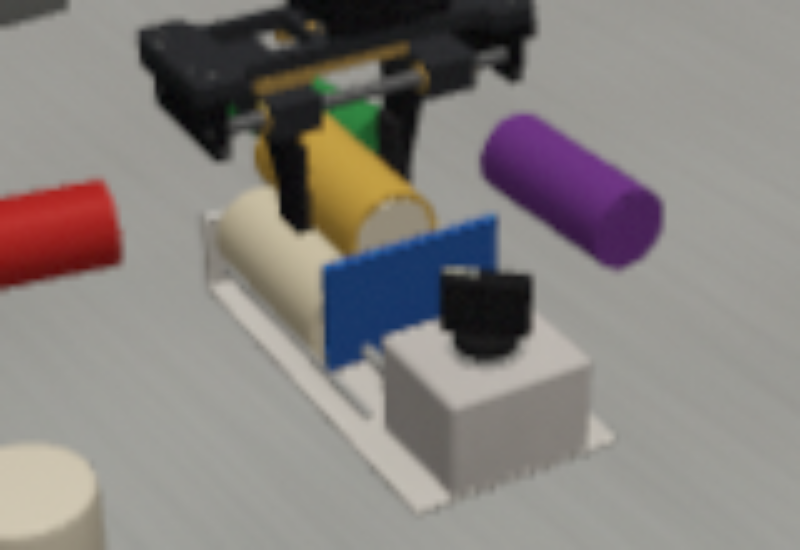

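The yellow log rests in the gap: x has stopped at 0.545, z no longer falls, and the weight is off the wrist. Its end face sits just behind the gate. I'll release.

Emit:
servo_tool(plan=[[0.6, [0, 0, 0], [0, 0, 0]], [0.65, [0, 0, 0], [0, 0, 0]], [0.7, [0, 0, 0], [0, 0, 0]], [0.8, [0, 0, 0], [0, 0, 0]], [0.8, [0, 0, 0], [0, 0, 0]], [0.8, [0, 0, 0], [0, 0, 0]]])

```text
time_s: 11.02
tool_pos: [0.546, -0.1261, 0.065]
tool_rot: [179.9, 0.2, 84.9]
force: [0.3, 0.9, 0.2]
grip_width: 0.0678
```

```bash
python3 go.py .5433 -.1255 .18 85
```

```text
11.0167 [ 0.546  -0.1261  0.065 ] [179.86   0.18  84.9 ] w 0.0678 F [0.3 0.9 0.2] j7 -5.5
shift cm [  0.    -0.24 -11.5 ] turn [ 0.14  0.18 -0.1 ]
```

Emit:
servo_tool(plan=[[0.8, [0, 0, 0], [0, 0, 0]], [0.8, [0, -0.1, -1.0], [0, 0, 0]], [0.8, [0, 0, -2.0], [0, 0, 0]], [0.8, [0, 0, -2.5], [0, 0, 0]], [0.8, [0, 0, -2.5], [0, 0, 0]], [0.8, [0, 0, -2.5], [0, 0, 0]], [0.8, [0, 0, -1.0], [0, 0, 0]], [0.8, [0, 0, 0], [0, 0, 0]], [0.8, [2, 0, 0], [0, 0, 0]], [0.8, [3, 0, 0], [0, 0, 0]], [0.8, [3, 0, 0], [0, 0, 0]], [0.8, [3, 0, 0], [0, 0, 0]], [0.8, [2, 0, 0], [0, 0, 0]], [0.8, [0.5, 0, 0], [0, 0, 0]], [0.8, [0, 0, 0], [0, 0, 0]]])

```text
time_s: 12.27
tool_pos: [0.5535, 0.0115, 0.1813]
tool_rot: [-179.8, 0.2, 84.6]
force: [0.7, -1.0, 0.2]
grip_width: 0.0696
```

```bash
python3 go.py .555 .0142 .13 134.3; python3 - <<'E'
from h import *
c=env.read_camera("scene");cv2.imwrite("pics/s4.png",cv2.resize(c['image'][120:230,230:390],None,fx=5,fy=5))
E
```

```text
12.2667 [0.5535 0.0115 0.1813] [-179.79    0.22   84.63] w 0.0696 F [ 0.7 -1.   0.2] j7 -16.7
shift cm [0.31 0.14 5.13] turn [ -0.29   0.12 -49.67]
```

View pics/s4.png

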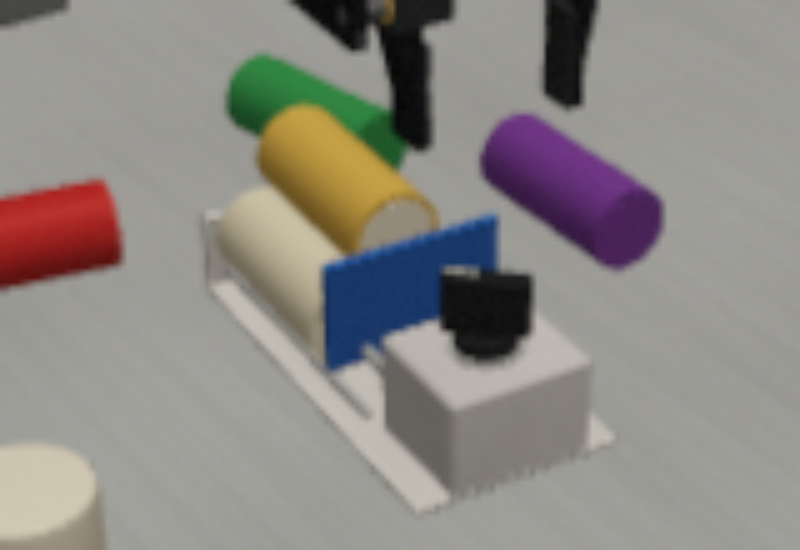

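The log lies on the ivory pair, lined up and untouched, and the gripper is above the box (wing top at crop (487,274)). Next I'll turn the gripper to line up with the wing.

Emit:
servo_tool(plan=[[0.6, [0, 0, 0], [0, 0, -6]], [0.6, [0, 0, 0], [0, 0, -6]], [0.6, [0, 0, 0], [0, 0, -6]], [0.6, [0, 0, 0], [0, 0, -6]], [0.6, [0, 0, 0], [0, 0, -6]], [0.6, [0, 0, 0], [0, 0, -6]], [0.6, [0, 0, 0], [0, 0, -6]], [0.6, [0, 0, 0], [0, 0, -5]], [0.6, [0, 0, 0], [0, 0, -2]], [0.6, [0, 0, 0], [0, 0, 0]], [0.6, [0, 0, 0], [0, 0, 0]], [0.6, [0, 0, 0], [0, 0, 0]]])

```text
time_s: 13.32
tool_pos: [0.5502, -0.0182, 0.174]
tool_rot: [-178.8, -0.1, 134.1]
force: [-0.4, -0.1, 0.2]
grip_width: 0.052
```

```bash
python3 go.py .555 .0142 .11 134.3; python3 -c "
from h import *
c=env.read_camera('scene')
for p in ((327,174.6),(230+443/5-.4,120+270/5-.4),(230+532/5-.4,120+275/5-.4)):print(unproj(c,p,.101))"
```

```text
13.3167 [ 0.5502 -0.0182  0.174 ] [-1.7881e+02 -9.0000e-02  1.3407e+02] w 0.052 F [-0.4 -0.1  0.2] j7 33.6
shift cm [1.98 2.73 6.35] turn [-1.19 -0.09 -0.23]
[0.5570773  0.01545924 0.101     ]
[ 5.71358943e-01 -2.53522139e-04  1.01000000e-01]
[0.53984029 0.02782015 0.101     ]
```

Emit:
servo_tool(plan=[[0.6, [1.0, 1.3, 1.0], [-0.6, 0, 0]], [0.6, [1.0, 1.3, 1.5], [-0.5, 0, -0.8]], [0.6, [0, 0, 1.5], [0, 0, 0]], [0.6, [0, 0, 0.8], [0, 0, 0]], [0.6, [0, 0, 0], [0, 0, 0]], [0.6, [0, 0, 0], [0, 0, 0]], [0.6, [0, 0, 0], [0, 0, 0]]])

```text
time_s: 13.95
tool_pos: [0.556, 0.0117, 0.1249]
tool_rot: [-180.0, 0.1, 134.4]
force: [0.6, -1.0, 0.1]
grip_width: 0.0525
```

```bash
python3 go.py .555 .0147 .075 135
```

```text
13.95 [0.556  0.0117 0.1249] [-1.7995e+02  7.0000e-02  1.3440e+02] w 0.0525 F [ 0.6 -1.   0.1] j7 29.2
shift cm [0.29 0.15 4.99] turn [-0.05  0.07 -0.6 ]
```

Emit:
servo_tool(plan=[[0.6, [0.3, 0.15, 1.0], [0, 0, -0.5]], [0.6, [0, 0, 1.5], [0, 0, 0]], [0.6, [0, 0, 1.2], [0, 0, 0]], [0.6, [0, 0, 0.5], [0, 0, 0]], [0.6, [0, 0, 0], [0, 0, 0]], [0.6, [0, 0, 0], [0, 0, 0]], [0.6, [0, 0, 0], [0, 0, 0]]])

```text
time_s: 14.53
tool_pos: [0.5571, 0.014, 0.0824]
tool_rot: [179.9, 0.3, 134.8]
force: [0.2, 0.2, 0.8]
grip_width: 0.0521
```

```bash
python3 go.py .555 .0147 .075 135
```

```text
14.5333 [0.5571 0.014  0.0824] [179.9    0.3  134.83] w 0.0521 F [0.2 0.2 0.8] j7 27.2
shift cm [ 0.2  -0.1   0.74] turn [ 0.1   0.3  -0.17]
```

Emit:
servo_tool(plan=[[0.6, [0.2, -0.1, 0.4], [0, 0, 0]], [0.6, [0, 0, 0.2], [0, 0, 0]], [0.6, [0, 0, 0], [0, 0, 0]], [0.6, [0, 0, 0], [0, 0, 0]], [0, [0, 0, 0], [0, 0, 0]], [0, [0, 0, 0], [0, 0, 0]], [0, [0, 0, 0], [0, 0, 0]], [0, [0, 0, 0], [0, 0, 0]], [0, [0, 0, 0], [0, 0, 0]], [0, [0, 0, 0], [0, 0, 0]], [0, [0, 0, 0], [0, 0, 0]], [0, [0, 0, 0], [0, 0, 0]]], force=15)

```text
time_s: 15.53
tool_pos: [0.5557, 0.0141, 0.078]
tool_rot: [179.9, 0.5, 134.8]
force: [0.5, -0.1, 1.8]
grip_width: 0.0128
```

```bash
python3 go.py .555 .0147 .075 135
```

```text
15.5333 [0.5557 0.0141 0.078 ] [179.89   0.47 134.81] w 0.0128 F [ 0.5 -0.1  1.8] j7 26.9
shift cm [ 0.1  -0.01  0.3 ] turn [ 0.11  0.47 -0.19]
```

Emit:
servo_tool(plan=[[0, [0, 0, 0], [0, 0, 2]], [0, [0, 0, 0], [0, 0, 3]], [0, [0, 0, 0], [0, 0, 3]], [0, [0, 0, 0], [0, 0, 3]], [0, [0, 0, 0], [0, 0, 3]]])

```text
time_s: 15.95
tool_pos: [0.5557, 0.0141, 0.078]
tool_rot: [179.8, 0.4, 120.3]
force: [0.3, -0.2, 1.7]
grip_width: 0.013
```

```bash
python3 go.py .5555 .0143 .078 14.5; python3 -c "
from h import *
print(env.get_obs()['wrist_torque'])"
```

```text
15.95 [0.5557 0.0141 0.078 ] [179.77   0.42 120.29] w 0.013 F [ 0.3 -0.2  1.7] j7 13.4
shift cm [ 0.03 -0.    0.  ] turn [5.5000e-01 9.0000e-02 1.0579e+02]
[-0.03064201 -0.02693929  0.07936524]
```

Emit:
servo_tool(plan=[[0, [0, 0, 0], [0, 0, 4]], [0, [0, 0, 0], [0, 0, 4]], [0, [0, 0, 0], [0, 0, 4]], [0, [0, 0, 0], [0, 0, 4]], [0, [0, 0, 0], [0, 0, 4]], [0, [0, 0, 0], [0, 0, 4]], [0, [0, 0, 0], [0, 0, 4]], [0, [0, 0, 0], [0, 0, 4]], [0, [0, 0, 0], [0, 0, 4]], [0, [0, 0, 0], [0, 0, 4]], [0, [0, 0, 0], [0, 0, 4]], [0, [0, 0, 0], [0, 0, 4]]])

```text
time_s: 16.95
tool_pos: [0.5556, 0.0141, 0.078]
tool_rot: [179.5, 0.2, 70.1]
force: [0.4, 0.5, 0.2]
grip_width: 0.0128
```

```bash
python3 go.py .5555 .0143 .078 14.5
```

```text
16.95 [0.5556 0.0141 0.078 ] [1.7951e+02 1.6000e-01 7.0060e+01] w 0.0128 F [0.4 0.5 0.2] j7 -34.1
shift cm [ 0.02 -0.02  0.  ] turn [ 0.53 -0.09 55.56]
```

Emit:
servo_tool(plan=[[0, [0, 0, 0], [0, 0, 4]], [0, [0, 0, 0], [0, 0, 4]], [0, [0, 0, 0], [0, 0, 4]], [0, [0, 0, 0], [0, 0, 4]], [0, [0, 0, 0], [0, 0, 4]], [0, [0, 0, 0], [0, 0, 4]], [0, [0, 0, 0], [0, 0, 4]], [0, [0, 0, 0], [0, 0, 4]], [0, [0, 0, 0], [0, 0, 4]], [0, [0, 0, 0], [0, 0, 4]], [0, [0, 0, 0], [0, 0, 4]], [0, [0, 0, 0], [0, 0, 3]], [0, [0, 0, 0], [0, 0, 0]]])

```text
time_s: 18.03
tool_pos: [0.5556, 0.0141, 0.078]
tool_rot: [179.5, -0.2, 20.7]
force: [-0.2, -1.4, 1.2]
grip_width: 0.0129
```

```bash
python3 go.py .5555 .0143 .078 14.5; python3 -c "
from h import *
print(env.get_obs()['wrist_torque'])"
```

```text
18.0333 [0.5556 0.0141 0.078 ] [179.53  -0.22  20.66] w 0.0129 F [-0.2 -1.4  1.2] j7 -81.4
shift cm [ 0.   -0.02  0.  ] turn [ 0.46 -0.25  6.16]
[ 0.04727988  0.14555439 -0.03089138]
```

Now I'll find the stop with small turns, watching the twist.

Emit:
servo_tool(plan=[[0, [0, 0, 0], [0, 0, 2]], [0, [0, 0, 0], [0, 0, 2]], [0, [0, 0, 0], [0, 0, 2]], [0, [0, 0, 0], [0, 0, 2]], [0, [0, 0, 0], [0, 0, 2]]])

```text
time_s: 18.45
tool_pos: [0.5559, 0.0141, 0.0781]
tool_rot: [179.5, -0.3, 10.9]
force: [1.3, -0.5, 0.1]
grip_width: 0.014
```

```bash
python3 go.py .5555 .0143 .078 14.5; python3 -c "
from h import *
print(env.get_obs()['wrist_torque'])"
```

```text
18.45 [0.5559 0.0141 0.0781] [179.54  -0.32  10.86] w 0.014 F [ 1.3 -0.5  0.1] j7 -90.9
shift cm [-0.03 -0.02  0.01] turn [ 0.47 -0.31 -3.64]
[ 0.05124874 -0.09722625  0.40921894]
```

Emit:
servo_tool(plan=[[0, [0, 0, 0], [0, 0, 2]], [0, [0, 0, 0], [0, 0, 0]]])

```text
time_s: 18.62
tool_pos: [0.5561, 0.0142, 0.0781]
tool_rot: [179.5, -0.4, 9.0]
force: [-0.2, -0.2, 0.4]
grip_width: 0.0143
```

```bash
python3 go.py .5555 .0143 .078 104.5; python3 -c "
from h import *
print(env.get_obs()['wrist_torque'])
cv2.imwrite('pics/s5.png',cv2.resize(env.read_camera('scene')['image'][120:230,230:390],None,fx=5,fy=5))"
```

```text
18.6167 [0.5561 0.0142 0.0781] [179.51  -0.36   9.03] w 0.0143 F [-0.2 -0.2  0.4] j7 -92.7
shift cm [-0.05 -0.02  0.01] turn [  0.67   0.13 -95.47]
[-0.0816747   0.20064443  0.38908485]
```

View pics/s5.png

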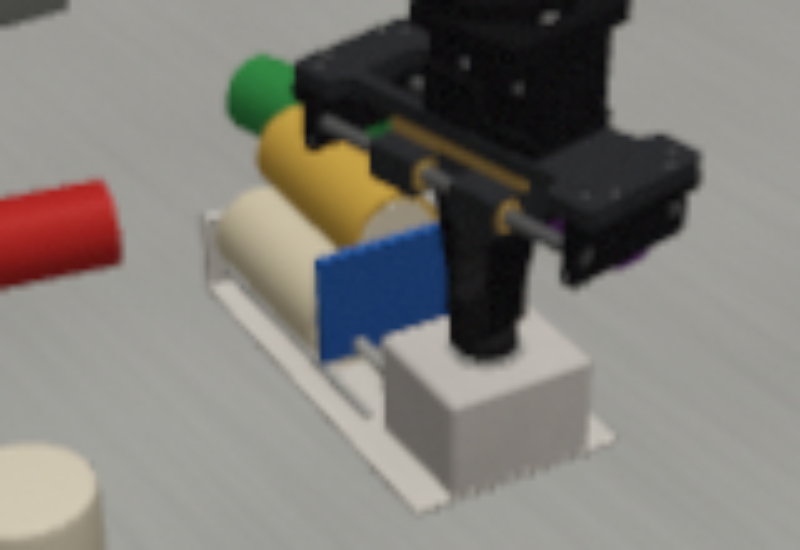

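The gate has moved in, the log is in place, and the grip is skewed about 5° against the stop, so the seat is at yaw ≈14.5. I'll back off to 104.5.

Emit:
servo_tool(plan=[[0, [0, 0, 0], [0, 0, -3]], [0, [0, 0, 0], [0, 0, -4]], [0, [0, 0, 0], [0, 0, -4]], [0, [0, 0, 0], [0, 0, -4]], [0, [0, 0, 0], [0, 0, -4]], [0, [0, 0, 0], [0, 0, -4]], [0, [0, 0, 0], [0, 0, -4]], [0, [0, 0, 0], [0, 0, -4]], [0, [0, 0, 0], [0, 0, -4]], [0, [0, 0, 0], [0, 0, -4]], [0, [0, 0, 0], [0, 0, -4]], [0, [0, 0, 0], [0, 0, -4]], [0, [0, 0, 0], [0, 0, -4]], [0, [0, 0, 0], [0, 0, -4]], [0, [0, 0, 0], [0, 0, -4]], [0, [0, 0, 0], [0, 0, -4]], [0, [0, 0, 0], [0, 0, -4]], [0, [0, 0, 0], [0, 0, -4]], [0, [0, 0, 0], [0, 0, -4]], [0, [0, 0, 0], [0, 0, -4]]])

```text
time_s: 20.33
tool_pos: [0.5556, 0.0144, 0.078]
tool_rot: [179.7, 0.0, 93.3]
force: [0.3, -0.7, 0.0]
grip_width: 0.013
```

```bash
python3 go.py .5555 .0143 .078 104.5
```

```text
20.3333 [0.5556 0.0144 0.078 ] [1.7966e+02 1.0000e-02 9.3280e+01] w 0.013 F [ 0.3 -0.7  0. ] j7 -11.7
shift cm [-0.01 -0.01  0.  ] turn [  0.34   0.04 -11.22]
```

Emit:
servo_tool(plan=[[0, [0, 0, 0], [0, 0, -4]], [0, [0, 0, 0], [0, 0, -3]], [0, [0, 0, 0], [0, 0, -2]], [0, [0, 0, 0], [0, 0, 0]], [0, [0, 0, 0], [0, 0, 0]], [0, [0, 0, 0], [0, 0, 0]]])

```text
time_s: 20.83
tool_pos: [0.5556, 0.0144, 0.078]
tool_rot: [179.7, -0.1, 103.1]
force: [-1.1, 0.5, 0.7]
grip_width: 0.0131
```

```bash
python3 go.py .5555 .0143 .078 104.5; python3 -c "
from h import *
print(env.get_obs()['wrist_torque'])
c=env.read_camera('top')
cv2.imwrite('pics/t6.png',cv2.resize(c['image'][185:265,310:430],None,fx=6,fy=6))"
```

```text
20.8333 [0.5556 0.0144 0.078 ] [ 1.7965e+02 -7.0000e-02  1.0310e+02] w 0.0131 F [-1.1  0.5  0.7] j7 -2.3
shift cm [-0.   -0.01  0.  ] turn [ 0.35 -0.07 -1.4 ]
[0.04866664 0.02075032 0.00192413]
```

View pics/t6.png

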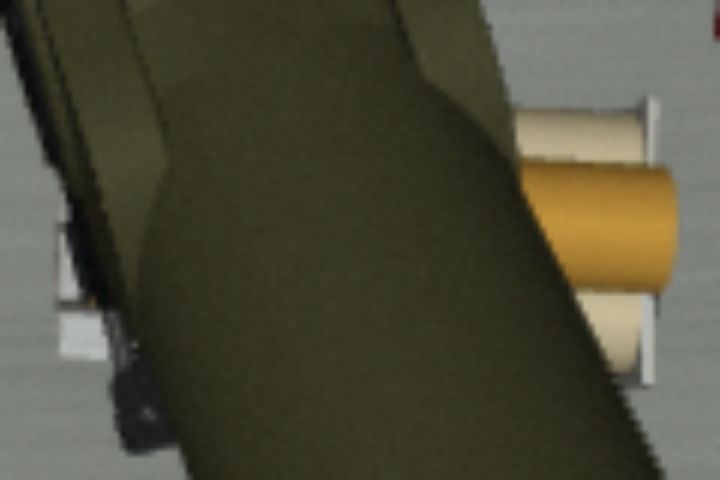

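The top view shows the yellow log's far end at crop (677,230), parallel to the ivory logs. I'll check that end, trim 1.4° and settle.

Emit:
servo_tool(plan=[[0, [0, 0, 0], [0, 0, -1.2]], [0, [0, 0, 0], [0, 0, 0]], [0, [0, 0, 0], [0, 0, 0]], [0, [0, 0, 0], [0, 0, 0]]])

```text
time_s: 21.22
tool_pos: [0.5556, 0.0144, 0.0781]
tool_rot: [179.7, -0.1, 104.4]
force: [-0.2, -0.0, 0.9]
grip_width: 0.013
```

```bash
python3 go.py .5555 .0143 .078 104.5; python3 -c "
from h import *
c=env.read_camera('top');a=np.array([.087,.996,0])
for z in(.0757,.09):
  e=unproj(c,(310+676/6-.42,185+230/6-.42),z);d=e+.055*a-[.5433,-.1255,z];print(z,e,'along',d@a,'across',d@[.996,-.087,0])
print(env.get_obs()['joint_velocities'].round(2))"
```

```text
21.2167 [0.5556 0.0144 0.0781] [ 1.7965e+02 -6.0000e-02  1.0438e+02] w 0.013 F [-0.2 -0.   0.9] j7 -1.1
shift cm [-0.   -0.01  0.01] turn [ 0.35 -0.06 -0.12]
0.0757 [ 0.53824229 -0.1887076   0.0757    ] along -0.008417613566278214 across 0.0004615790675537282
0.09 [ 0.53656783 -0.18474661  0.09      ] along -0.004618145049652946 across -0.0015507877881621567
[-0.05 -0.05  0.03 -0.03 -0.    0.07 -0.02]
```

```bash
python3 -c "
from h import env
print(env.sign_off())"
```

```text
the job is handed in; nothing more can be done
None
```

I laid the yellow log in the gap on the ivory logs and let go. I then turned the thumbscrew clockwise onto its stop, backed it off a quarter turn, and handed the job in at 21.2 s, still gripping it. The hand-in gave no verdict.

- **Yellow log:** the last top view puts it within about 2 mm across. Along the cradle it is about −2 mm if the visible edge is the top of the end face. Assuming lower edge heights gave −5 to −8 mm, which is still within the limit of 12 mm. The arm hid part of the log in that view. The scene pictures, taken after release and with the screw seated, showed it lined up.
- **Seating:** the stop showed as a twist of about 0.4 N m, with the grip widening from 13 to 14.3 mm. I put the seat at a tool yaw of about 14.5°.
- **Final hold:** tool yaw is 104.4°, so the screw is about 90° back from its seat (around 1.23 rad). The jaws are on the wing at 13.0 mm with the grip set to 15 N, the twist was near zero just before the last 1° trim, and the arm is still.
- **Not measured at the end:** I didn't re-measure the ivory logs, the two small cheeses or the brush. Where they showed in the pictures, the ivory logs sat in their grooves and the white cheese looked undisturbed. The arm never went near the yellow cheese or the brush.

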